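# Seat the painting panel in its jig and snap the toggle clamp shut

### The job

Push the square painting panel along its guides until it sits fully home against the wooden stop below the clamp, then push the clamp's T-handle over past its dead point, away from the panel and down, until it snaps into lock and the pad holds the panel. Only push, with the fingers: do not lift the panel, and leave the jars, tools and other things around the jig where they are.

Things in the scene. Friction and masses are not known exactly. Their poses are not given: they have to be found in the camera images.
- jig: Fixed plywood jig, 400 x 200 mm, 12 mm thick; origin at the centre of its underside. The panel slides along the jig's +x between two wooden guides (16 mm high above the board, inner faces at y = +-76.5 mm, from x = -200 to +50 mm) to a stop across their end. A steel toggle clamp stands behind the stop, in the middle of the board.
- panel: Loose square wooden painting panel, tan top with black leaf motif, 150 x 150 x 22 mm, 0.3 to 0.65 kg, lying on the jig's board between the guides (underside 12 mm, top 34 mm above the table). Origin at the centre of its underside, axes as the jig's. Starts 40 to 80 mm short of the stop; fully home its origin is at x = -25 mm in the jig's frame. Slides with 2 to 8 N.
- stop (a point): Middle of the wooden stop's face, 8 mm above the board, at x = 50 mm in the jig's frame; the stop is 16 mm high above the board. Over it stands the clamp's raised hold-down arm with its rubber pad (x = 40 to 115 mm, up to 130 mm above the table); as the handle goes over, this arm comes down by itself and presses the pad on the panel's edge.
- rear_edge (a point): Middle of the panel's upright rear face (away from the clamp), at half its thickness, 75 mm from the panel's centre: the place to push, along the jig's +x. The board behind it is free.
- handle (a joint): Angle of the clamp's T-handle, rad: 0 open (it stands up, leaning 10 deg from vertical towards the panel), 1.48 locked (it points along the jig's +x, 15 deg above level). A spring drives it back to 0 before the dead point at 0.9 and on to 1.48 after it; pushing the crossbar takes about 4 N at the start, falling to nothing at the dead point.
- crossbar (a point): Centre of the handle's rubber crossbar, 120 mm from the pivot; the bar is 18 mm thick, 70 mm long, and lies across the jig (along the jig's y). About 182 mm above the table when open, 95 mm when locked. Push it from the panel's side over and down.
- pivot (a point): Fixed pivot of the handle, 64 mm above the table, at x = 125 mm, y = 0 in the jig's frame. The handle swings about the jig's y axis, from the jig's +z towards its +x.
- paint_jar: Bystander, to be left alone: capped paint jar, 64 mm across, 75 mm tall; origin at or near the middle of its underside.
- tape_roll: Bystander, to be left alone: roll of masking tape lying flat, 90 mm across, 25 mm tall; origin at or near the middle of its underside.
- medium_bottle: Bystander, to be left alone: bottle, 50 mm across, 120 mm tall; origin at or near the middle of its underside.
- mix_cup: Bystander, to be left alone: open grey mixing cup, 70 mm across, 70 mm tall; origin at or near the middle of its underside.
- brush: Bystander, to be left alone: paint brush, lying flat along its x across the end of the jig's board, beneath where the locked handle ends up; origin at or near the middle of its underside.
- palette_knife: Bystander, to be left alone: palette knife, 200 mm long, lying flat along its x on the table, across the open end of the jig; origin at or near the middle of its underside.
- pigment_tin: Bystander, to be left alone: small tin, 68 mm across, 60 mm tall; origin at or near the middle of its underside.

How it is judged:
On the way, in this order (a step that is already met when the one before it is completed fails the run):
1. the panel is home against the stop (within 3 mm) while the clamp is still open (x of panel in the frame of jig above -0.028 m and z of panel in the frame of jig below 0.0145 m and value of joint handle below 0.5 rad), for 0.1 s.
2. the handle has snapped into lock (value of joint handle above 1.4 rad), for 0.2 s.
At the end, for the whole second after the job is handed in: The panel lies flat on the jig within 3 mm of the stop and at rest, and the handle is locked (above 1.4 rad) (x of panel in the frame of jig above -0.028 m and z of panel in the frame of jig below 0.0145 m and value of joint handle above 1.4 rad and linear speed of panel below 0.01 m/s); the robot touches nothing.
It fails at once if the panel is lifted off the jig (by more than 8 mm) or tipped (height (world z) of panel above 0.02 m or angle between panel's own z axis and vertical above 0.12 rad).
It fails at once if a bystander is moved by more than 20 mm (distance of any of paint_jar, tape_roll, medium_bottle, mix_cup, brush, palette_knife, pigment_tin from where it was at the start of the episode above 0.02 m).
It also fails if it takes over 53 s, if anything falls off the work surface, if the arm or the gripper's body presses on something with over 40 N, if the wrist force passes 120 N, or if a joint passes its speed limit or range.

### The arm

A 6-joint arm with a two-finger parallel gripper is mounted at the origin on the work surface. World frame = base frame: x ahead of the robot, y to its left, z up, the work surface at z = 0. Lengths are in m, angles in rad, forces in N, time in s.
With the tool pointing down it reaches from about 0.3 to 1 m from the base axis. Payload 5.1 kg.
Tool frame: the origin (TCP) lies at the very end of the fingers, on their centre line; the grasp point (between the pads) lies 19 mm behind it; z points along the fingers, y is the line along which they close (so a half turn about z gives the same grasp; the last joint's range is limited). The gripper opens to 95 mm and grips with 3 to 60 N. Pads are 20 mm wide; open, the fingers measure 119 mm over their backs; the gripper's body (75 mm by 180 mm) begins 59 mm behind the grasp point.
Start: joints at [1.127, 0.124, 1.65, -0, 1.367, -0.083], TCP at [0.229, 0.608, 0.215] pointing down, gripper open.
Joint ranges: [-2.61, 2.61], [-1.02, 2.33], [0.03, 2.71], [-1.35, 4.49], [0.32, 2.68], [-2.91, 2.91]. Speed limits (rad/s): [2.57, 2.57, 3.14, 3.14, 3.14, 3.14].

### API

Orientations are given as a unit quaternion [w, x, y, z].
In Python, from station import status, cams, workorder gives the robot as it stands.
- The arm moves only by the tool send_rows, never from a script. Its argument "motion" is a list of rows, each a list of 7 numbers: the opening, from -1 (shut) to 1 (fully open), then the shift along the world's x, y, z scaled (see below), then the turn, a rotation vector about the world's x, y, z scaled (see below). In form: [[fingers, dx, dy, dz, rx, ry, rz], ...]. A call has 1 to 12 rows; each row is the pose to reach, as a shift and turn from the pose commanded when the call began, turning the shorter way round; what a row does not reach only later rows make up. The controller multiplies each number of a shift by 75 cm and each number of a turn by 180 degrees. A row lasts 1/10 s, in which the tool goes at most 50 mm and 8.59 degrees, less where a joint would pass 70% of its speed; a pose out of reach is approached as far as the arm can. A call with a number of a shift or a turn outside -1 to 1 is refused whole. A call with a gripper value outside its range is refused whole. The fingers move at their own pace and stop on an object; the grip force is fixed at half the most. Time passes only in rows, so rows that repeat a pose let the fingers close. It gives the time, the measured TCP pose, the force, the opening and the grip force at its end, in the units of the state.
- status.get_state(): the state, without advancing time (a new reading comes with each control period).
- cams.read_camera(name): name is "scene" or "top" or "wrist"; returns (picture, depth): 420x560x3 uint8, blue, green, red; 420x560 float32, m along the optical axis (not along the pixel's ray), 0 where there is no reading.
- cams.get_calibration(name): a dict with "K" (3x3 intrinsics, pixels), "distortion" ([k1, k2, p1, p2, k3] as OpenCV has them; the pictures are not rectified), "origin" and "rotation" of the camera in the world. Camera axes: x right, y up, looking along -z (the intrinsics and any distortion apply to the point x, -y, -z); pixel columns grow to the right and rows downward; lengths in m; the calibration is good to about 2 mm. A picture is of the moment at which its call begins: read the wrist's pose just before it. get_calibration takes no time and is no camera call; for the wrist camera it gives the pose at the moment of the call.
- workorder.hand_in(): hands the job in; it is judged then, once.
The state is a dict: "time_s": time; "q": joint angles; "dq": joint speeds; "joint_torque": joint torques, N m; "tool_pos": TCP position; "eef_rot": TCP orientation; "force": force on the tool from outside, world axes, zero at the start; "moment": the same for the moment, N m; "finger_gap": finger opening in m; "grasp_force": force on a finger pad.
Only numpy, scipy, OpenCV 4.12 (cv2) and the standard library are available. Lean on these libraries where they do the work, as an engineer would, in place of code of your own. Each camera call takes 0.05 s, during which the arm holds its last target. There are 200 camera calls.

## Working session

There is one attempt and no reset: what is moved stays moved. The work goes in short steps, Python scripts to look and compute and a tool call to move; the robot and the scene stay as the last step left them, time stands still between calls to the robot, and variables do not carry over. Pictures are saved under pics/ and viewed, at most 10 in all, crops included, and the job is handed in when it is done.

Besides the shell and the picture viewer there is one more tool, called after "Call:" by a JSON object that holds its "api" and its "payload", one argument or row to a line. send_rows: Moves the arm, as the interface text tells. Shifts and turns lie within -1 to 1; 1 stands for 75 cm of shift or 180 degrees of turn. Its arguments: {"type":"object","properties":{"motion":{"type":"array"}},"required":["motion"]}

```bash
ls; mkdir -p pics; python3 - <<'E'
from station import status, cams
import cv2,numpy as np
print(status.get_state())
for n in ["top","scene"]:
    im,d=cams.read_camera(n); cv2.imwrite(f"pics/{n}0.png",im); np.save(f"{n}0.npy",d); print(n,cams.get_calibration(n))
E
```

```text
pics
{'time_s': 0.0, 'q': array([ 1.12743945e+00,  1.24492017e-01,  1.65164662e+00, -2.77916088e-05,
        1.36751359e+00, -8.25999886e-02]), 'dq': array([-0.00013922,  0.00039547, -0.00036614, -0.00145987,  0.00019098,
       -0.0005142 ]), 'joint_torque': array([-3.17785316e-04, -4.17605317e+01, -3.59932387e+01,  7.74011551e-02,
        4.91217279e-02, -1.75813911e-04]), 'tool_pos': array([0.22919884, 0.60756847, 0.21341171]), 'eef_rot': array([-2.54562747e-04,  1.79399024e-01,  9.83775853e-01, -9.97922442e-04]), 'force': array([-0.90811103, -0.0137679 , -0.50985161]), 'moment': array([-0.00303297, -0.00320672,  0.0503083 ]), 'grasp_force': 0.0, 'finger_gap': 0.09502891206344413}
top {'K': array([[442.51187324,   0.        , 274.16385678],
       [  0.        , 442.51187324, 214.00376558],
       [  0.        ,   0.        ,   1.        ]]), 'distortion': array([-0.04384195,  0.        ,  0.        ,  0.        ,  0.        ]), 'origin': array([0.46306173, 0.03040549, 1.20101379]), 'rotation': array([ 0.7155613 ,  0.04905526, -0.05103527, -0.69495397])}
scene {'K': array([[449.0566502 ,   0.        , 287.0526949 ],
       [  0.        , 449.0566502 , 215.55517203],
       [  0.        ,   0.        ,   1.        ]]), 'distortion': array([0.0133658, 0.       , 0.       , 0.       , 0.       ]), 'origin': array([1.43313522, 0.26112555, 0.70779873]), 'rotation': array([0.53100671, 0.2759141 , 0.37619372, 0.70737654])}
```

View pics/top0.png

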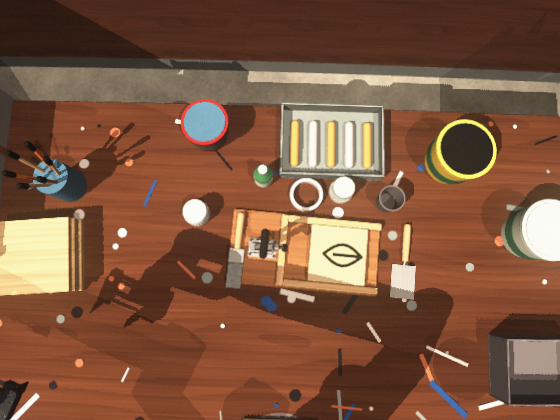

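View pics/scene0.png

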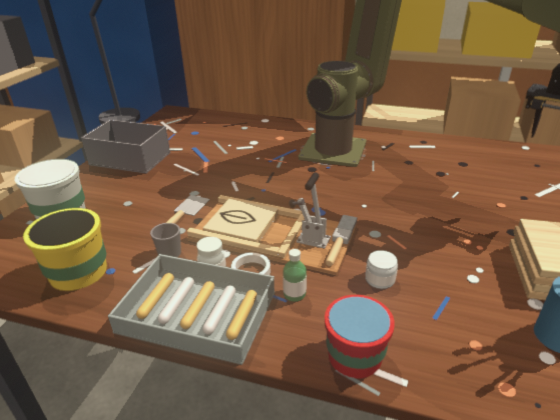

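The top view shows the jig at about (305,250). The clamp is at (265,243), the panel at (338,254), and jig +x runs to image left. The scene view confirms that the clamp is open. The next step is to measure the jig more closely.

```bash
cat > h.py <<'E'
import numpy as np,cv2
from scipy.spatial.transform import Rotation as R
from station import status,cams
def rot(c):
    q=c["rotation"]; return R.from_quat([q[1],q[2],q[3],q[0]]).as_matrix()
def ray(c,uv):
    p=cv2.undistortPoints(np.float64(uv).reshape(-1,1,2),c["K"],c["distortion"]).reshape(-1,2)
    return np.c_[p[:,0],-p[:,1],-np.ones(len(p))]@rot(c).T
def onplane(c,uv,z):
    d=ray(c,uv); o=np.array(c["origin"]); return (o+d*((z-o[2])/d[:,2])[:,None])[:,:2]
def project(c,P):
    p=(np.atleast_2d(P)-c["origin"])@rot(c); p=p*[1,-1,-1]
    return cv2.projectPoints(p,np.zeros(3),np.zeros(3),c["K"],c["distortion"])[0].reshape(-1,2)
E
python3 - <<'E'
from h import *
im=cv2.imread("pics/top0.png"); 
c=im[195:305,215:425]; cv2.imwrite("pics/crop.png",cv2.resize(c,None,fx=3.8,fy=3.8,interpolation=cv2.INTER_CUBIC))
c=cams.get_calibration("top"); d=np.load("top0.npy")
v,u=np.mgrid[195:305,215:425]; uv=np.c_[u.ravel(),v.ravel()]
P=c["origin"]+ray(c,uv)*d[v,u].ravel()[:,None]
Z=P[:,2].reshape(v.shape)
print(np.round(Z[::10,::10]*1000).astype(int))
z8=np.clip(Z*1000*2,0,255).astype(np.uint8)
cv2.imwrite("pics/z.png",cv2.resize(cv2.applyColorMap(z8*2,cv2.COLORMAP_JET),None,fx=3.8,fy=3.8,interpolation=cv2.INTER_NEAREST))
m=(Z>.0305)&(Z<.04); m=m.astype(np.uint8); m[:,:85]=0
m=cv2.morphologyEx(m,cv2.MORPH_OPEN,np.ones((5,5)))
n,l,s,ce=cv2.connectedComponentsWithStats(m); k=1+s[1:,4].argmax(); print(s[k],ce[k])
ct=max(cv2.findContours((l==k).astype(np.uint8),0,2)[0],key=cv2.contourArea).reshape(-1,2)+[215,195]
W=onplane(c,ct,.034); r=cv2.minAreaRect(np.float32(W*1000)); print(r, cv2.boxPoints(r))
E
```

```text
[[  -2    2   -1    1   -2   -6   -5   -2   -1   -2    1    1   51   77
     0   -1   -3    4   26   -3    0]
 [   0   -1   -2    0   -1   -3    0    6   24   -2   26    2   -2   -1
    -3    4   -3    1   16   -1   -3]
 [  -4    2   10    6   13    8   12   25   15   -4    2    1    2    0
    -3    0   -1   -3    0   -1   -1]
 [   3    0   13   11   10   11   10   27   13   12   33   29   27   28
    28   29   30   -1    2   15    0]
 [  -1    2   25    9   10  188   14   29   12   11   31   35   35   40
    29   32   10    1   -1   15    4]
 [  -1   -4   29    9   72  191  122  118   11   12   33   33   36   33
    35   35   11   -2   -1   21   -2]
 [  -2   -1   31   11   12  185   16   10   14   13   32   35   34   34
    34   34   12    5    0   18   -1]
 [   0   -1   28   14   15 1201    6   14   14   18   35   36   31   35
    34   14   10    4    1    5   -3]
 [  -2   -3   30   11   12   12    8   12   12    9   32   32   32   36
    36   13   12    0   11    3   -2]
 [   1   -1   30   -2    3   13   11   27   29   23   23   27   25   24
    10    8   11   -1    7    1   -1]
 [  -5   -2    0   -1   -3    1    3    1    0    4   -3   -2   -4    0
     0   13   -5   -1    3    0   -1]]
[107  62  42  27 731] [126.43365253  75.50478796]
((486.92413330078125, -153.88192749023438), (69.22848510742188, 105.25743103027344), 7.764779567718506) [[ 445.51678 -106.41238]
 [ 459.73773 -210.7047 ]
 [ 528.3315  -201.35147]
 [ 514.11053  -97.05916]]
```

View pics/crop.png

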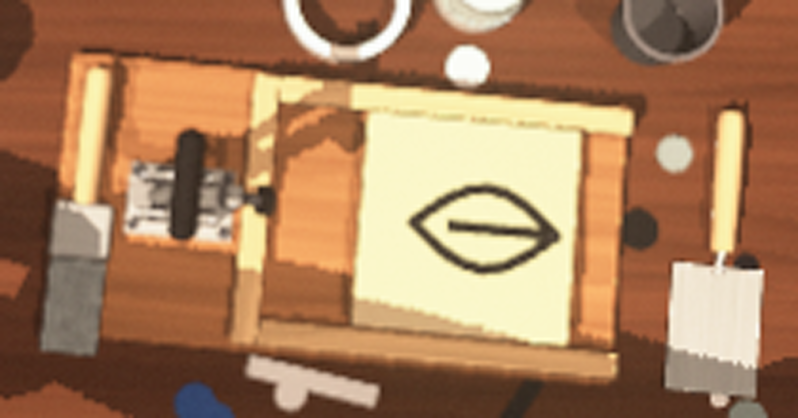

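The crop shows the panel's corners at about (367,112), (583,130), (570,345) and (352,325). The crossbar runs from (190,130) to (183,238). The jig's rear corners (guide ends) are at (633,107) and (615,380), and its front corner is at (75,52).

```bash
python3 - <<'E'
from h import *
c=cams.get_calibration("top")
f=lambda pts:(np.array(pts,float)+.5)/3.8-.5+[215,195]
pan=onplane(c,f([(367,112),(583,130),(570,345),(352,325)]),.034)
g=onplane(c,f([(634,107),(634,133),(617,352),(615,380)]),.028)
b=onplane(c,f([(75,52)]),.012)
bar=onplane(c,f([(190,128),(183,240)]),.187)
st=onplane(c,f([(280,100),(262,322)]),.028)
for n in("pan","g","b","bar","st"):print(n,np.round(eval(n),4).tolist())
u=(pan[0]-pan[1]+pan[3]-pan[2]);v=(pan[3]-pan[0]+pan[2]-pan[1])
print([np.linalg.norm(pan[i]-pan[(i+1)%4]) for i in range(4)])
print("dir x",np.degrees(np.arctan2(u[1],u[0])),"dir y",np.degrees(np.arctan2(v[1],v[0])), "centre",pan.mean(0),"rear",pan[1:3].mean(0))
e=(g[3]-g[0]);print("guide end dir",np.degrees(np.arctan2(e[1],e[0])),np.linalg.norm(e),"mid",g.mean(0))
e=(bar[1]-bar[0]);print("bar dir",np.degrees(np.arctan2(e[1],e[0])),np.linalg.norm(e),bar.mean(0))
e=b[0]-g[0];print("long edge",np.degrees(np.arctan2(e[1],e[0])),np.linalg.norm(e))
a=np.radians(83.5)
q=status.get_state()["eef_rot"];print(R.from_quat([q[1],q[2],q[3],q[0]]).as_matrix().round(3))
E
```

```text
pan [[0.6053, -0.0696], [0.5971, -0.2212], [0.448, -0.2123], [0.4576, -0.0619]]
g [[0.6151, -0.2586], [0.5967, -0.2585], [0.444, -0.2462], [0.4248, -0.2448]]
b [[0.6451, 0.1381]]
bar [[0.5738, 0.0506], [0.506, 0.0527]]
st [[0.6128, -0.0088], [0.4579, -0.0002]]
[np.float64(0.15177428912629512), np.float64(0.14932188736365062), np.float64(0.15068021149781555), np.float64(0.14795057114495314)]
dir x 86.6169718847156 dir y 176.79970860825105 centre [ 0.52700677 -0.14126467] rear [ 0.52254481 -0.21674575]
guide end dir 175.84698943377046 0.1907938187472897 mid [ 0.52015096 -0.25205781]
bar dir 178.26486223562296 0.06779765992163493 [0.53988381 0.05167521]
long edge 85.680051029407 0.3979050427468543
[[-0.936  0.353 -0.001]
 [ 0.353  0.936 -0.002]
 [ 0.    -0.002 -1.   ]]
```

Call:
{"api": "send_rows", "payload": {
  "motion": [
    [-1,0,0,0.12,0,0,-0.04],
    [-1,0,0,0.12,0,0,-0.08],
    [-1,0.2,-0.6,0.12,0,0,-0.4056],
    [-1,0.2,-0.6,0.12,0,0,-0.4056],
    [-1,0.2,-0.6,0.12,0,0,-0.4056],
    [-1,0.2,-0.6,0.12,0,0,-0.4056],
    [-1,0.2,-0.6,0.12,0,0,-0.4056],
    [-1,0.2,-0.6,0.12,0,0,-0.4056],
    [-1,0.2,-0.6,0.12,0,0,-0.4056],
    [-1,0.2,-0.6,0.12,0,0,-0.4056],
    [-1,0.2,-0.6,0.12,0,0,-0.4056],
    [-1,0.2,-0.6,0.12,0,0,-0.4056]
  ]
}}

```text
time_s: 1.3
tool_pos: [0.3798, 0.1551, 0.3043]
eef_rot: [0.0, 0.731, 0.683, -0.0]
force: [0.5, -0.4, 0.1]
finger_gap: 0.0049
grasp_force: 0.0
```

Call:
{"api": "send_rows", "payload": {
  "motion": [
    [-1,0.188,-0.553,0,0,0,0],
    [-1,0.188,-0.553,0,0,0,0],
    [-1,0.188,-0.553,0,0,0,0],
    [-1,0.188,-0.553,0,0,0,0],
    [-1,0.188,-0.553,0,0,0,0],
    [-1,0.188,-0.553,0,0,0,0],
    [-1,0.188,-0.553,0,0,0,0],
    [-1,0.188,-0.553,0,0,0,0],
    [-1,0.188,-0.553,0,0,0,0],
    [-1,0.188,-0.553,0,0,0,0],
    [-1,0.188,-0.553,-0.12,0,0,0],
    [-1,0.188,-0.553,-0.2,0,0,0]
  ]
}}

```text
time_s: 2.5
tool_pos: [0.5214, -0.2568, 0.2054]
eef_rot: [0.002, 0.73, 0.684, 0.001]
force: [-0.3, -1.1, -1.0]
finger_gap: 0.0005
grasp_force: 0.0
```

```bash
python3 - <<'E'
from h import *
s=status.get_state();print(s["time_s"],s["tool_pos"],s["eef_rot"],s["force"])
im,_=cams.read_camera("scene");cv2.imwrite("pics/s1.png",im)
E
```

```text
2.5 [ 0.52138918 -0.25683569  0.20540185] [0.00207133 0.72953704 0.68393774 0.00076645] [-0.26624293 -1.07606165 -1.04816902]
```

View pics/s1.png

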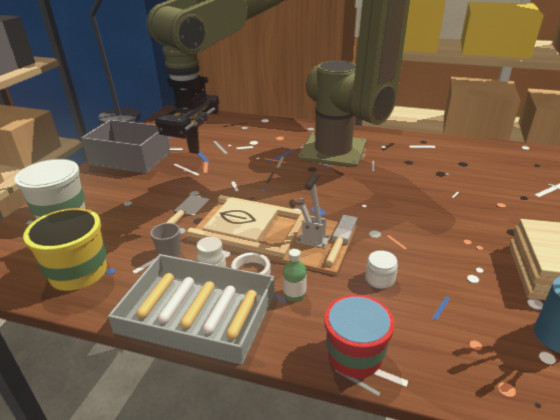

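The gripper, at (190,130), hovers above the free board behind the panel. Next I lower it there.

Call:
{"api": "send_rows", "payload": {
  "motion": [
    [-1,0,0,-0.06,0,0,0],
    [-1,0,0,-0.12,0,0,0],
    [-1,0,0,-0.17,0,0,0],
    [-1,0,0,-0.2,0,0,0],
    [-1,0,0,-0.22,0,0,0],
    [-1,0,0,-0.24,0,0,0],
    [-1,0,0,-0.24,0,0,0],
    [-1,0,0,-0.24,0,0,0]
  ]
}}

```text
time_s: 3.35
tool_pos: [0.5212, -0.2569, 0.0257]
eef_rot: [0.001, 0.729, 0.684, 0.0]
force: [0.3, -0.5, -0.1]
finger_gap: 0.0002
grasp_force: 0.0
```

Call:
{"api": "send_rows", "payload": {
  "motion": [
    [-1,0.0006,0.01,0,0,0,0],
    [-1,0.0013,0.02,0,0,0,0],
    [-1,0.002,0.03,0,0,0,0],
    [-1,0.0026,0.04,0,0,0,0],
    [-1,0.0032,0.05,0,0,0,0],
    [-1,0.0039,0.06,0,0,0,0],
    [-1,0.0045,0.07,0,0,0,0],
    [-1,0.0052,0.08,0,0,0,0],
    [-1,0.0058,0.09,0,0,0,0],
    [-1,0.0058,0.09,0,0,0,0]
  ]
}}

```text
time_s: 4.35
tool_pos: [0.5248, -0.1877, 0.0245]
eef_rot: [-0.001, 0.729, 0.684, 0.0]
force: [-0.2, 0.0, 0.8]
finger_gap: 0.0002
grasp_force: 0.0
```

Call:
{"api": "send_rows", "payload": {
  "motion": [
    [-1,0.0003,0.005,0,0,0,0],
    [-1,0.0006,0.01,0,0,0,0],
    [-1,0.001,0.015,0,0,0,0],
    [-1,0.0013,0.02,0,0,0,0]
  ]
}}

```text
time_s: 4.75
tool_pos: [0.5256, -0.1738, 0.0244]
eef_rot: [-0.0, 0.73, 0.684, -0.0]
force: [-0.1, -2.1, 0.3]
finger_gap: 0.0007
grasp_force: 1.1
```

Call:
{"api": "send_rows", "payload": {
  "motion": [
    [-1,0.0002,0.003,0,0,0,0],
    [-1,0.0004,0.006,0,0,0,0]
  ]
}}

```text
time_s: 4.95
tool_pos: [0.5259, -0.1693, 0.0244]
eef_rot: [-0.0, 0.729, 0.684, -0.0]
force: [-0.2, -1.4, 0.5]
finger_gap: 0.0004
grasp_force: 0.9
```

Call:
{"api": "send_rows", "payload": {
  "motion": [
    [-1,0.0002,0.003,0,0,0,0]
  ]
}}

```text
time_s: 5.05
tool_pos: [0.526, -0.167, 0.0244]
eef_rot: [-0.0, 0.729, 0.684, -0.0]
force: [-0.6, -2.0, -0.6]
finger_gap: 0.0005
grasp_force: 0.9
```

Sliding at about 2 N. I'll keep going in small steps until the force rises at the stop.

Call:
{"api": "send_rows", "payload": {
  "motion": [
    [-1,0.0002,0.003,0,0,0,0],
    [-1,0.0003,0.004,0,0,0,0]
  ]
}}

```text
time_s: 5.25
tool_pos: [0.5263, -0.164, 0.0244]
eef_rot: [-0.0, 0.729, 0.684, -0.0]
force: [-0.7, -0.9, -0.7]
finger_gap: 0.0004
grasp_force: 0.8
```

Call:
{"api": "send_rows", "payload": {
  "motion": [
    [-1,0.0002,0.003,0,0,0,0],
    [-1,0.0002,0.003,0,0,0,0]
  ]
}}

```text
time_s: 5.45
tool_pos: [0.5265, -0.1625, 0.0246]
eef_rot: [0.0, 0.729, 0.684, -0.001]
force: [0.0, -4.2, -1.9]
finger_gap: 0.0004
grasp_force: 2.1
```

Call:
{"api": "send_rows", "payload": {
  "motion": [
    [-1,0.0002,0.003,0,0,0,0],
    [-1,0.0002,0.003,0,0,0,0]
  ]
}}

```text
time_s: 5.65
tool_pos: [0.5266, -0.1624, 0.025]
eef_rot: [0.002, 0.729, 0.685, -0.002]
force: [-2.6, -11.0, -1.8]
finger_gap: 0.0003
grasp_force: 5.7
```

Call:
{"api": "send_rows", "payload": {
  "motion": [
    [-1,0.0001,0.003,0,0,0,0],
    [-1,0.0001,0.003,0,0,0,0]
  ]
}}

```text
time_s: 5.85
tool_pos: [0.5266, -0.1623, 0.0254]
eef_rot: [0.003, 0.729, 0.685, -0.003]
force: [-4.3, -18.8, -2.4]
finger_gap: 0.0004
grasp_force: 9.2
```

Call:
{"api": "send_rows", "payload": {
  "motion": [
    [-1,-0.001,-0.015,0,0,0,0],
    [-1,-0.003,-0.04,0,0,0,0],
    [-1,-0.003,-0.04,0,0,0,0],
    [-1,-0.003,-0.04,0.06,0,0,0],
    [-1,-0.003,-0.04,0.12,0,0,0],
    [-1,-0.003,-0.04,0.18,0,0,0],
    [-1,-0.003,-0.04,0.24,0,0,0],
    [-1,-0.003,-0.04,0.24,0,0,0]
  ]
}}

```text
time_s: 6.65
tool_pos: [0.5287, -0.1883, 0.2136]
eef_rot: [0.006, 0.729, 0.684, 0.003]
force: [0.5, 1.0, 1.1]
finger_gap: 0.0005
grasp_force: 0.0
```

```bash
python3 - <<'E'
from h import *
s=status.get_state();print(s["time_s"],s["tool_pos"],s["eef_rot"],s["force"])
for n in("top","scene","wrist"):
    im,d=cams.read_camera(n);cv2.imwrite(f"pics/{n}2.png",im)
c=cv2.imread("pics/top2.png")[195:305,215:425]; a=cv2.resize(c,(800,419),interpolation=cv2.INTER_CUBIC); cv2.imwrite("pics/crop2.png",a)
E
```

```text
6.65 [ 0.52867076 -0.18832223  0.21356114] [0.00627566 0.7293017  0.68415525 0.00335164] [0.48503145 1.00496778 1.10109188]
```

View pics/crop2.png

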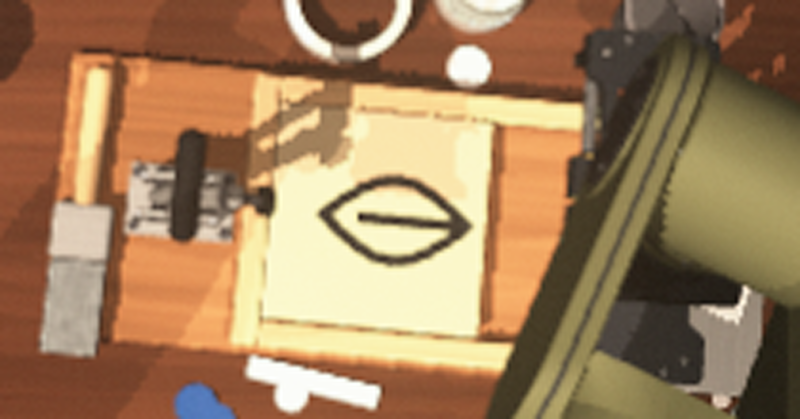

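The panel's left edge is against the stop at about x = 262 in the crop, and the clamp is still open. Now I raise the tool, open the fingers to about 42 mm so they straddle the handle shaft, and move to the panel side of the bar.

Call:
{"api": "send_rows", "payload": {
  "motion": [
    [-0.12,0,0,0.04,0,0,0],
    [-0.12,0,0.05,0.04,0,0,0],
    [-0.12,0,0.1,0.04,0,0,0],
    [-0.12,0,0.15,0.04,0,0,0],
    [-0.12,0.01,0.2,0.04,0,0,0],
    [-0.12,0.01,0.24,0.04,0,0,0],
    [-0.12,0.01,0.24,0.04,0,0,0],
    [-0.12,0.01,0.24,0.04,0,0,0],
    [-0.12,0.01,0.24,0.04,0,0,0]
  ]
}}

```text
time_s: 7.7
tool_pos: [0.5315, -0.0082, 0.2332]
eef_rot: [-0.001, 0.73, 0.684, -0.001]
force: [-0.5, -0.9, -1.3]
finger_gap: 0.0421
grasp_force: 0.0
```

```bash
python3 - <<'E'
from h import *
s=status.get_state();print(s["time_s"],s["tool_pos"],s["eef_rot"],s["force"],s["finger_gap"])
im,d=cams.read_camera("wrist");cv2.imwrite("pics/w3.png",im)
c=cams.get_calibration("wrist");print(c["origin"])
a=np.radians(86.4);ux=np.array([np.cos(a),np.sin(a),0]);uy=np.array([-ux[1],ux[0],0])
B=np.array([.540,.0505,.182]);print(project(c,[B+.035*uy,B-.035*uy]))
E
```

```text
7.7 [ 0.53150784 -0.00821569  0.23318404] [-0.00088137  0.72969115  0.68377575 -0.00087964] [-0.50164026 -0.85074486 -1.34644505] 0.04210721210964252
[0.53684732 0.05818146 0.40399389]
[[229.37575854 149.1456275 ]
 [329.08699001 148.8446989 ]]
```

View pics/w3.png

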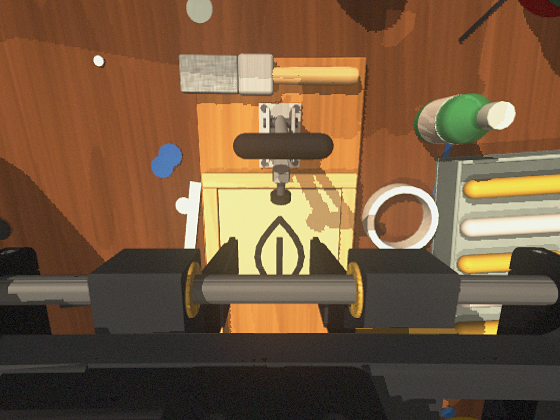

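The bar spans (233–333, 146), centred between the fingers to within about 5 mm, and the panel is home below the pad. I'll shift slightly, go down, then push.

Call:
{"api": "send_rows", "payload": {
  "motion": [
    [-0.12,0.009,0.018,-0.04,0,0,0],
    [-0.12,0.009,0.018,-0.08,0,0,0],
    [-0.12,0.009,0.018,-0.116,0,0,0],
    [-0.12,0.009,0.018,-0.116,0,0,0],
    [-0.12,0.009,0.018,-0.116,0,0,0]
  ]
}}

```text
time_s: 8.25
tool_pos: [0.5387, 0.0051, 0.1476]
eef_rot: [-0.0, 0.73, 0.684, -0.0]
force: [0.5, 0.3, 0.2]
finger_gap: 0.042
grasp_force: 0.0
```

Call:
{"api": "send_rows", "payload": {
  "motion": [
    [-0.12,0.001,0.02,0,0,0,0],
    [-0.12,0.0025,0.04,0,0,0,0],
    [-0.12,0.004,0.06,0,0,0,0],
    [-0.12,0.005,0.08,-0.002,0,0,0]
  ]
}}

```text
time_s: 8.65
tool_pos: [0.544, 0.067, 0.1482]
eef_rot: [0.002, 0.729, 0.684, 0.001]
force: [0.8, -4.4, 2.9]
finger_gap: 0.0419
grasp_force: 1.9
```

Call:
{"api": "send_rows", "payload": {
  "motion": [
    [-0.12,0.001,0.02,-0.003,0,0,0],
    [-0.12,0.0025,0.04,-0.006,0,0,0],
    [-0.12,0.004,0.06,-0.009,0,0,0],
    [-0.12,0.005,0.08,-0.012,0,0,0],
    [-0.12,0.007,0.1,-0.012,0,0,0],
    [-0.12,0.008,0.12,-0.012,0,0,0],
    [-0.12,0.008,0.135,-0.012,0,0,0],
    [-0.12,0.008,0.135,-0.012,0,0,0],
    [-0.12,0.008,0.135,-0.012,0,0,0]
  ]
}}

```text
time_s: 9.55
tool_pos: [0.5487, 0.1674, 0.1374]
eef_rot: [0.0, 0.729, 0.684, 0.0]
force: [0.8, -0.8, 0.9]
finger_gap: 0.042
grasp_force: 0.0
```

Call:
{"api": "send_rows", "payload": {
  "motion": [
    [-0.12,0,-0.03,0.02,0,0,0],
    [-0.12,0,-0.06,0.08,0,0,0],
    [-0.12,0,-0.1,0.13,0,0,0],
    [-0.12,0,-0.16,0.15,0,0,0],
    [-0.12,0,-0.22,0.15,0,0,0],
    [-0.12,0,-0.28,0.15,0,0,0],
    [-0.12,0,-0.28,0.15,0,0,0],
    [-0.12,0,-0.28,0.15,0,0,0]
  ]
}}

```text
time_s: 10.35
tool_pos: [0.5484, -0.0441, 0.2497]
eef_rot: [-0.0, 0.731, 0.683, 0.0]
force: [-0.1, 0.6, -0.1]
finger_gap: 0.0421
grasp_force: 0.0
```

```bash
python3 - <<'E'
from h import *
s=status.get_state();print(s["time_s"],s["tool_pos"],s["force"],s["dq"].round(3))
a=[]
im,d=cams.read_camera("wrist")
im2,d2=cams.read_camera("scene")
cv2.imwrite("pics/f.png",np.hstack([cv2.resize(im,(400,300)),cv2.resize(im2[150:330,150:390],(400,300))]))
E
```

```text
10.35 [ 0.54838947 -0.0440608   0.24973579] [-0.05701005  0.587989   -0.11801196] [0.045 0.001 0.002 0.002 0.    0.001]
```

View pics/f.png

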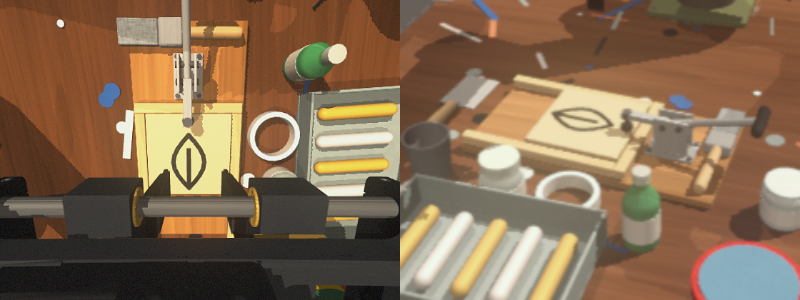

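In both views the handle lies almost level along jig +x and the pad is on the panel's edge. I'll check the bar's height before handing in.

```bash
python3 - <<'E'
from h import *
im,d=cams.read_camera("top");c=cams.get_calibration("top")
B=[.548,.187,.104];p=project(c,B)[0];print(p)
u0,v0=p.round().astype(int)
v,u=np.mgrid[v0-18:v0+19,u0-14:u0+15]
P=c["origin"]+ray(c,np.c_[u.ravel(),v.ravel()])*d[v,u].ravel()[:,None]
m=(P[:,2]>.085)&(P[:,2]<.2)&(im[v,u].max(-1).ravel()<70)
print(m.sum(),np.median(P[m],0),P[m].min(0),P[m].max(0))
E
```

```text
[209.98610027 240.65565763]
159 [0.54747643 0.18673062 0.10216467] [0.51526621 0.17833148 0.09228491] [0.58047449 0.1969688  0.10733626]
```

The bar top is at z ≈ 0.102 and y ≈ 0.187, which matches the locked pose (expected z 0.104). The robot is clear.

```bash
python3 -c "
from station import workorder
print(workorder.hand_in())"
```

```text
the job is handed in; nothing more can be done
None
```

The panel is home against the stop, the clamp handle is measured at its locked position with the pad on the panel, and the job is handed in; no verdict was returned.

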